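# Size a plain band on the stepped ring sizer and file it on its peg

### The job

Size the band that lies alone on the nearer steel block: slide it down over the stepped ring sizer and press it gently home, level, until it stops for good on the step it cannot pass (it must not be forced). Then lift it off and put it down on the ring stand over the peg that belongs to that step: thinnest peg for the step with one engraved line, middle peg for two lines, thickest peg for three. Leave the two bands on the other block and the tools on the board alone.

Things in the scene. Friction and masses are not known exactly. Their poses are not given: they have to be found in the camera images.
- sizer: stepped ring sizer, fixed: upright turned steel spindle in a round foot (diameter 68 mm, collar and brass clamp screw up to 23 mm high). Origin under the foot's centre, z up the axis. Steps, from the top (82 mm): 14 mm thick, plain (z 75-70); 17 mm, ONE engraved line (64-58); 20 mm, TWO lines (52-46); 23 mm, THREE lines (40-23); 6 mm long cones join them. See stop_1 about these heights
- stop_1 (a point): on the sizer's axis, 66 mm above its origin: nominal rest of the underside of a band of 15.5 mm bore, half-way down the cone to the one-line step. But the spindle is clamped in the foot anew each time, 0 to 3.5 mm higher or lower than all these figures say, so a band stops up to 5 mm above or below: only feel tells
- stop_2 (a point): the same for a band of 18.5 mm bore on the cone to the two-line step, 54 mm up. A band has just 0.75 mm of play all round on the last step it passes, so held well off the axis it rubs or catches too early and must be eased sideways
- stop_3 (a point): the same for a band of 21.5 mm bore on the cone to the three-line step, 42 mm up. 3 to 8 N of push seats a band; over about 20 N of push (30 N between band and sizer, as it wedges) it is forced, so come down the taper slowly (10 to 20 mm/s) and stop at the first 3 to 5 N
- ring_stand: ring stand, fixed: dark wooden block 50 (x) x 166 (y) x 14 (z) mm with three upright round-topped pegs of light wood in a row along its y axis, each 22 mm tall above the block's top. Origin at the centre of the underside
- peg_1 (a point): foot of the thinnest peg (12 mm diameter) on the block's top, at y = +52 mm of the stand; for the one-line step
- peg_2 (a point): foot of the middle peg (15 mm diameter), at y = 0; for the two-line step
- peg_3 (a point): foot of the thickest peg (18 mm diameter), at y = -52 mm; for the three-line step
- job_block: flat bright steel bench block 68 x 68 x 18 mm, does not move; origin at the centre of its underside, top face at z = 18 mm in its frame. Nearer to the robot and on its left; one band lies alone on it, the one to be sized
- wait_block: flat bright steel bench block 68 x 68 x 18 mm, does not move; origin at the centre of its underside, top face at z = 18 mm in its frame. Farther from the robot; two bands wait on it side by side and are left alone
- band_a: plain grey metal band, one of three alike from outside: outside diameter 28 mm, 10 mm tall, about 30 g, lying flat (bore axis z upright), origin at the centre of its underside. Bore 15.5, 18.5 or 21.5 mm: which one is found out on the sizer. The bands change places from start to start: one lies alone on the job block, two wait on the waiting block
- band_b: plain grey metal band, one of three alike from outside: outside diameter 28 mm, 10 mm tall, about 30 g, lying flat (bore axis z upright), origin at the centre of its underside. Bore 15.5, 18.5 or 21.5 mm: which one is found out on the sizer. The bands change places from start to start: one lies alone on the job block, two wait on the waiting block
- band_c: plain grey metal band, one of three alike from outside: outside diameter 28 mm, 10 mm tall, about 30 g, lying flat (bore axis z upright), origin at the centre of its underside. Bore 15.5, 18.5 or 21.5 mm: which one is found out on the sizer. The bands change places from start to start: one lies alone on the job block, two wait on the waiting block
- pliers: green-handled pliers, 140 x 47 x 11 mm, lying loose on the board; leave alone
- tweezers: steel tweezers, 130 x 15 x 8 mm, lying loose on the board; leave alone
- burnisher: burnisher with a wooden handle, 118 x 17 x 17 mm, lying loose on the board; leave alone

How it is judged:
By the outcome, as a careful person would: the job done as asked, in the order asked, and still so for the second after the job is handed in, with the robot touching nothing.
It also fails if it takes over 58 s, if anything falls off the work surface, if the arm or the gripper's body presses on something with over 40 N, if the wrist force passes 120 N, or if a joint passes its speed limit or range.

### The arm

A 6-joint arm with a two-finger parallel gripper is mounted at the origin on a cart in front of the work surface, level with it; the furniture and walls round the work are solid. World frame = base frame: x ahead of the robot, y to its left, z up, the work surface at z = 0. Lengths are in m, angles in degrees, forces in N, time in s.
With the tool pointing down it reaches from about 0.4 to 0.825 m from the base axis. Payload 7 kg.
Tool frame: the origin (TCP) lies at the centre of the arm's flange, where the gripper is bolted on; the fingertips stand 178 mm ahead of it and the grasp point (between the pads) lies 159 mm ahead of it (tip_reach is the distance from the TCP to the fingertips, in m); z points along the fingers, y is the line along which they close (so a half turn about z gives the same grasp; the last joint's range is limited). The gripper opens to 88 mm and grips with 3 to 60 N. Pads are 19 mm wide; open, the fingers measure 130 mm over their backs; the gripper's body (78 mm by 193 mm) begins 47 mm behind the grasp point.
Start: joints at [82.97, 20.546, 0.682, 0, -70.136, -16.507], TCP at [0.27, 0.619, 0.405] pointing down, gripper open.
Joint ranges: [-176.03, 176.03], [-82.01, 121.73], [-58.28, 71.71], [-173.87, 95.51], [-174.79, -0.11], [-173.66, 173.66]. Speed limits (degrees/s): [136.94, 136.94, 172.46, 180, 180, 180].

### API

Orientations are given as [roll, pitch, yaw] about the fixed x, y, z axes, in that order (R = Rz(yaw) Ry(pitch) Rx(roll)).
In Python, from plant import * gives the robot as it stands.
- The arm moves only by the shell command python3 -m handwheel 'ROWS'. ROWS is JSON, a list of rows, each a list of 7 numbers: the opening, from -1 (shut) to 1 (fully open), then the shift along the tool's x, y, z as a fraction of full scale, then the turn, a rotation vector about the tool's x, y, z as a fraction of full scale. A call has 1 to 5 rows; each row shifts and turns the commanded pose from where the row before left it, along the tool's axes as they then stand; what a row does not reach is not made up. Full scale, the value 1, is 0.025 m for a shift and 6 degrees for a turn. A row lasts 1/8 s, in which the tool goes at most 62.5 mm and 10.7 degrees, less where a joint would pass 70% of its speed; a pose out of reach is approached as far as the arm can. A call with a number of a shift or a turn outside -1 to 1 is refused whole. A call with a gripper value outside its range is refused whole. The fingers move at their own pace and stop on an object; the grip force is fixed at half the most. Time passes only in rows, so rows that do not move let the fingers close. It gives the time, the measured TCP pose, the force, the opening and the grip force at its end, in the units of the state.
- get_obs(): the state, without advancing time (a new reading comes with each control period).
- snapshot(name): name is "scene" or "top"; returns a dict with "color" (420x560x3 uint8, red, green, blue), "fx", "fy", "cx", "cy" (pixels), "k1" (the pictures are not rectified: a ray, as slopes to the right and down, at radius r is drawn at 1 + k1 r^2 times it, then the intrinsics apply), "R" (3x3) and "t" (3): a world point X has camera coordinates R X + t. Camera axes: x right, y down, z forward; pixel columns grow to the right and rows downward; lengths in m; the calibration is good to about 2 mm. A picture is of the moment at which its call begins. There is no depth.
- close_job(): hands the job in; it is judged then, once.
The state is a dict: "clock": time; "joint_pos": joint angles; "qvel": joint speeds; "tau": joint torques, N m; "tool_pos": TCP position; "orientation": TCP orientation; "force": force on the tool from outside, world axes, zero at the start; "moment": the same for the moment, N m; "opening": finger opening in m; "gripper_force": force on a finger pad.
Only numpy, scipy, OpenCV 4.12 (cv2) and the standard library are available. Lean on these libraries where they do the work, as an engineer would, in place of code of your own. Each camera call takes 0.05 s, during which the arm holds its last target. There are 200 camera calls.

## Working session

There is one attempt and no reset: what is moved stays moved. The work goes in short steps, Python scripts to look and compute and a shell command to move; the robot and the scene stay as the last step left them, time stands still between calls to the robot, and variables do not carry over. Pictures are saved under pics/ and viewed, at most 12 in all, crops included, and the job is handed in when it is done.

```bash
mkdir -p pics; ls
python3 - <<'E'
from plant import *
import cv2,json,pickle
o=get_obs();print(o)
for n in("scene","top"):
    s=snapshot(n);pickle.dump(s,open(n+'.pkl','wb'))
    cv2.imwrite(f'pics/{n}0.png',s['color'][:,:,::-1]);print(n,s['fx'],s['cx'],s['cy'],s['k1'],s['R'],s['t'])
E
```

```text
pics
{'clock': 0.0, 'joint_pos': array([ 8.29701955e+01,  2.05909519e+01,  6.35052256e-01, -2.01030042e-02,
       -7.01369961e+01, -1.65044646e+01]), 'qvel': array([ 0.00960029, -0.05294046,  0.06445763, -0.03865948, -0.0761213 ,
       -0.04545638]), 'tau': array([ 6.22399966e-04, -5.82716167e+01,  2.93058211e+01,  6.99704155e+00,
        7.15020869e-03, -1.42699992e-04]), 'tool_pos': array([0.2694756 , 0.61866609, 0.40373768]), 'orientation': array([ 1.79905563e+02, -8.27368293e-03, -2.35411080e+01]), 'force': array([ 0.06050506,  0.15476466, -0.03656974]), 'moment': array([-6.13191244e-02,  2.41528996e-02, -1.13499218e-05]), 'gripper_force': 0.0, 'opening': 0.0873993972730031}
scene 525.8529550790132 284.7496912307868 196.83715428063846 -0.05011358569881475 [[-0.72201066 -0.69171038 -0.01540661]
 [-0.30475522  0.33793842 -0.89046161]
 [ 0.62114802 -0.63822753 -0.45479749]] [0.36778023 0.22848832 0.73621535]
top 489.3454796845931 283.1446475944424 213.36781332785398 -0.1235265946414293 [[-0.00582652 -0.99971228  0.02326817]
 [-0.99050929  0.00257442 -0.13742171]
 [ 0.13732227 -0.02384803 -0.9902393 ]] [-0.01859823  0.52892403  0.8916475 ]
```

View pics/scene0.png

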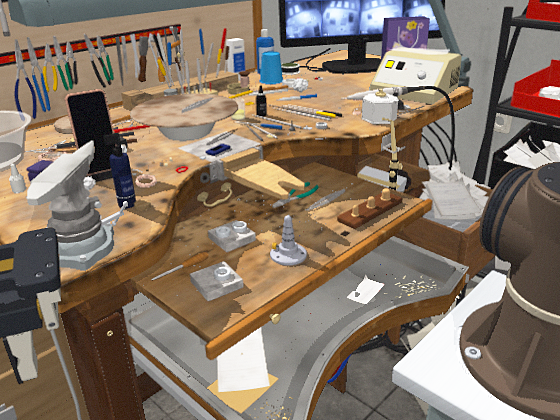

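View pics/top0.png

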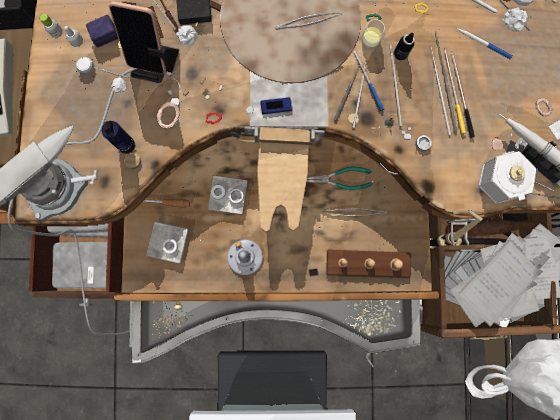

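The scene view shows the sizer (~287,245), job block (~217,280) and stand (~370,212). In the top view they are the job block at (168,243), sizer at (245,258) and stand at (369,264). I'll zoom in on both.

```bash
cat > h.py <<'E'
import numpy as np,cv2,pickle
def ray(s,u,v):
    p=np.array([(u-s['cx'])/s['fx'],(v-s['cy'])/s['fy']]);q=p.copy()
    for _ in range(20): q=p/(1+s['k1']*(q@q))
    d=s['R'].T@np.r_[q,1]; return -s['R'].T@s['t'],d
def onz(s,u,v,z):
    c,d=ray(s,u,v); return c+d*(z-c[2])/d[2]
def proj(s,X):
    c=s['R']@np.array(X)+s['t'];q=c[:2]/c[2];q=q*(1+s['k1']*(q@q))
    return np.array([q[0]*s['fx']+s['cx'],q[1]*s['fy']+s['cy']])
def tri(ss,uvs):
    A=np.zeros((3,3));b=np.zeros(3)
    for s,(u,v) in zip(ss,uvs):
        c,d=ray(s,u,v);d/=np.linalg.norm(d);P=np.eye(3)-np.outer(d,d);A+=P;b+=P@c
    return np.linalg.solve(A,b)
E
python3 - <<'E'
from h import *
t=pickle.load(open('top.pkl','rb'));s=pickle.load(open('scene.pkl','rb'))
def crop(im,x,y,w,h,k,f):cv2.imwrite(f,cv2.resize(im[y:y+h,x:x+w,::-1],None,fx=k,fy=k,interpolation=cv2.INTER_CUBIC))
crop(t['color'],140,220,280,70,2.8,'/tmp/a.png');crop(t['color'],140,215,133,70,6,'/tmp/b.png');crop(s['color'],185,180,133,125,6,'/tmp/c.png')
a=cv2.imread('/tmp/a.png')
b=cv2.imread('/tmp/b.png')[:, :]
c=np.full((600,800,3),0,np.uint8);c[:196,:784]=a[:196];k=min(400,b.shape[0]);c[200:200+k,:798]=b[:k];cv2.imwrite('pics/c1.png',c)
crop(s['color'],190,185,226,125,3.5,'pics/c2.png')
for u,v,z in[(170,246,.028),(245,252,.082),(342,264,.036),(370,264,.036),(397,264,.036)]:print(onz(t,u,v,z))
E
```

```text
[0.46798103 0.19448287 0.028     ]
[0.4531734  0.04872214 0.082     ]
[ 0.43240779 -0.13113646  0.036     ]
[ 0.43193547 -0.18443738  0.036     ]
[ 0.4313982  -0.23635988  0.036     ]
```

View pics/c1.png

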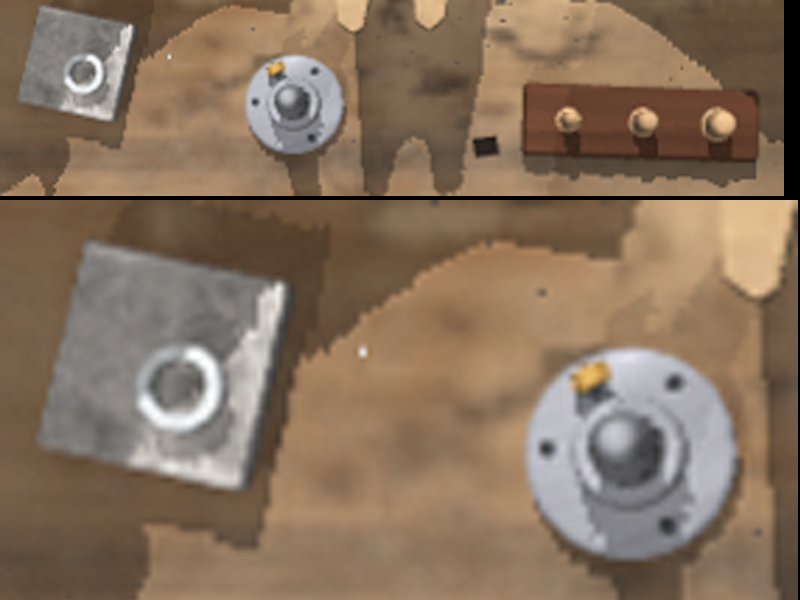

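View pics/c2.png

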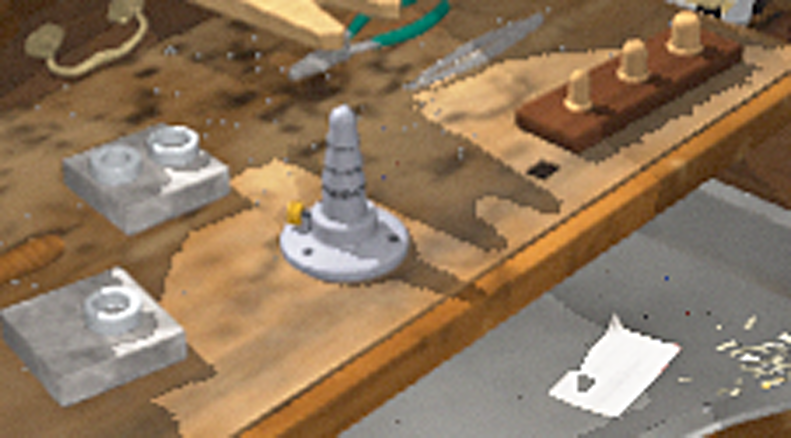

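The crops show the band top at top-camera (169.6,245.9), the sizer foot circle at (244.9,256.8), and the pegs at about (343,262), (369,263) and (396,264). In the scene view the spindle tip is at (288,215). Next I'll triangulate these and check them against the known heights.

Run:
```python
from h import *
np.set_printoptions(precision=4,suppress=True)
t=pickle.load(open('top.pkl','rb'));s=pickle.load(open('scene.pkl','rb'))
print('cams',ray(t,0,0)[0],ray(s,0,0)[0])
C2=lambda x,y:(x/3.5+190-.36,y/3.5+185-.36)
C1=lambda x,y:(x/6+140-.42,(y-200)/6+215-.42)
A=lambda x,y:(x/2.8+140-.32,y/2.8+220-.32)
b=C1(180,388); print('band top tri',tri([t,s],[b,C2(113,302)]),'z28',onz(t,*b,.028))
print('foot',tri([t,s],[C1(632,453),C2(346,243)]),onz(t,*C1(632,453),.010))
print('tip',tri([t,s],[C1(630,446),C2(343,106)]),onz(t,*C1(630,446),.08))
for z in(0.03,.045,.06,.08):
    print('axis col at z',z,[proj(s,[x,y,z])for x,y in[(.445,.05)]], C2(346,215)[0],C2(343,125)[0])
print('stand c',onz(t,*A(641,121.5),.014))
for p,q in(((569,119),(579,85)),((643,121),(634,58)),((718,124),(685,32))): print('peg',tri([t,s],[A(*p),C2(*q)]),onz(t,*A(*p),.034))
for c in((525,85),(527,152),(757,91),(755,158)): print(onz(t,*A(*c),.014))
print('lamp',tri([t,s],[(50,200),(80,245)]),'waitblk',onz(t,228,195,.018))
```

```text
cams [0.4014 0.0013 0.9561] [-0.1221  0.6471  0.544 ]
band top tri [0.4684 0.1953 0.0294] z28 [0.4681 0.1953 0.028 ]
foot [0.4486 0.0532 0.0034] [0.4483 0.0528 0.01  ]
tip [0.4484 0.0508 0.0858] [0.4469 0.0496 0.08  ]
axis col at z 0.03 [array([290.9667, 241.9822])] 288.4971428571429 287.64
axis col at z 0.045 [array([290.885 , 234.9952])] 288.4971428571429 287.64
axis col at z 0.06 [array([290.8021, 227.9061])] 288.4971428571429 287.64
axis col at z 0.08 [array([290.6893, 218.292 ])] 288.4971428571429 287.64
stand c [ 0.4345 -0.1862  0.014 ]
peg [ 0.4363 -0.1338  0.0286] [ 0.4359 -0.1332  0.034 ]
peg [ 0.4342 -0.1851  0.0274] [ 0.4341 -0.1836  0.034 ]
peg [ 0.432  -0.237   0.0263] [ 0.4315 -0.2352  0.034 ]
[ 0.4603 -0.106   0.014 ]
[ 0.4143 -0.1067  0.014 ]
[ 0.4548 -0.2688  0.014 ]
[ 0.4084 -0.2657  0.014 ]
lamp [0.542  0.3885 0.1381] waitblk [0.5678 0.0858 0.018 ]
```

```bash
python3 -m handwheel '[[1,0.5,1,0,0,0,1],[1,0,1,0,0,0,1],[1,0,1,0,0,0,1]]'; python3 -c "
from plant import *
for i in range(1): print(get_obs())"
```

```text
clock: 0.48
tool_pos: [0.2441, 0.5479, 0.4041]
orientation: [179.9, -0.0, -41.8]
force: [0.4, 0.1, -0.1]
opening: 0.0879
gripper_force: 0.0
{'clock': 0.475, 'joint_pos': array([ 8.46354159e+01,  1.35669076e+01, -9.22145357e+00, -1.04294764e-02,
       -6.72711558e+01, -3.64038568e+01]), 'qvel': array([ 10.00345311, -18.49628138, -24.74429214,   0.17404185,
         6.5676071 , -57.39958665]), 'tau': array([ -1.78834923, -45.69026113,  29.79408145,   6.82466313,
        -0.22099797,   1.7053856 ]), 'tool_pos': array([0.24405989, 0.54789672, 0.40407486]), 'orientation': array([ 1.79946391e+02, -2.75829508e-02, -4.17724626e+01]), 'force': array([ 0.42708122,  0.09762615, -0.10735098]), 'moment': array([ 0.05181371,  0.04423647, -0.00627451]), 'gripper_force': 0.0, 'opening': 0.08790086826637754}
```

```bash
python3 -m handwheel '[[1,1,0,0,0,0,1],[1,1,0,0,0,0,1],[1,1,0,0,0,0,1],[1,1,0,0,0,0,1],[1,1,0,0,0,0,1]]';python3 -m handwheel '[[1,1,0,0,0,0,1],[1,1,0,0,0,0,1],[1,1,0,0,0,0,1],[1,1,-0.7,0,0,0,0],[1,1,-0.7,0,0,0,0]]'; python3 -m handwheel '[[0.2,1,-0.8,0.6,0,0,0],[0,1,-0.8,0.8,0,0,0],[0,1,-0.8,0.8,0,0,0],[0,1,-0.8,1,0,0,0],[0,1,-0.75,1,0,0,0]]'
```

```text
clock: 1.1
tool_pos: [0.318, 0.4486, 0.4042]
orientation: [180.0, -0.0, -71.7]
force: [0.2, 0.0, 0.4]
opening: 0.0879
gripper_force: 0.0
clock: 1.72
tool_pos: [0.3694, 0.3258, 0.4046]
orientation: [180.0, -0.0, -89.5]
force: [0.1, 0.5, 0.1]
opening: 0.0876
gripper_force: 0.0
clock: 2.35
tool_pos: [0.4694, 0.2015, 0.2989]
orientation: [-180.0, 0.0, -89.5]
force: [1.1, 0.2, 1.0]
opening: 0.0458
gripper_force: 0.0
```

```bash
python3 -m handwheel '[[0,0.25,0.04,0.8,0,0,0.08],[0,0,0,0.8,0,0,0],[0,0,0,0.8,0,0,0],[0,0,0,0,0,0,0]]'
python3 - <<'E'
from plant import *
from h import *
o=get_obs();print(o['tool_pos'],o['orientation'])
for n in("scene","top"):
    s=snapshot(n);pickle.dump(s,open(n+'.pkl','wb'))
    x,y=((185,225) if n=='scene' else (130,205)); im=s['color'][y:y+75,x:x+100,::-1]
    cv2.imwrite(f'/tmp/{n}.png',cv2.resize(im,None,fx=4,fy=4,interpolation=cv2.INTER_CUBIC))
cv2.imwrite('pics/d1.png',np.hstack([cv2.imread('/tmp/scene.png'),cv2.imread('/tmp/top.png')]))
E
```

```text
clock: 2.85
tool_pos: [0.4675, 0.1957, 0.2383]
orientation: [179.8, -0.1, -90.0]
force: [0.1, 0.4, 0.7]
opening: 0.0441
gripper_force: 0.0
[0.46746164 0.19569796 0.23826321] [ 1.79842430e+02 -1.38615088e-01 -9.00382213e+01]
```

View pics/d1.png

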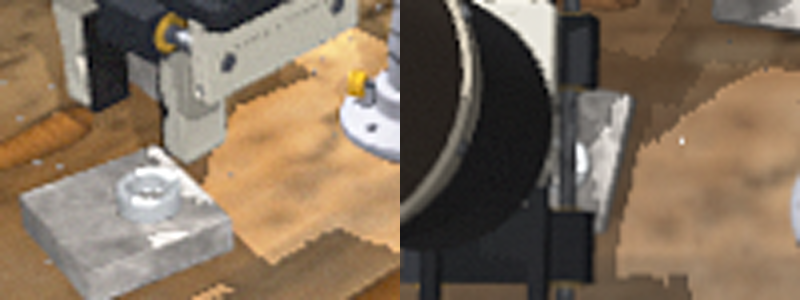

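The left crop shows the near fingertip's bottom corners at crop (165,148), (190,162) and (223,148), ahead of the band at (148,195). I'll check those against the projection.

Run:
```python
from h import *
s=pickle.load(open('scene.pkl','rb'))
p=lambda x,y,z:((proj(s,[x,y,z])-[185,225]+.375)*4).round(1)
x,y=.4675,.1957
for dx in(-.022,-.043,.022,.043):
    for dy in(-.0095,.0095):print(dx,dy,p(x+dx,y+dy,.0603))
print('band top',p(.4683,.1953,.028), 'c2 obs', (np.array((113/3.5+190-.36,302/3.5+185-.36))-[185,225]+.375)*4)
```

```text
-0.022 -0.0095 [197.8 136. ]
-0.022 0.0095 [162.7 155.2]
-0.043 -0.0095 [232.1 155.5]
-0.043 0.0095 [196.9 175.3]
0.022 -0.0095 [129.4  96.9]
0.022 0.0095 [ 94.5 115. ]
0.043 -0.0095 [98.2 79.1]
0.043 0.0095 [63.4 96.6]
band top [150.7 188.2] c2 obs [149.20285714 185.20285714]
```

```bash
python3 -m handwheel '[[0,0,-0.02,0.8,0,0,0],[0,0,0,0.5,0,0,0],[0,0,0,0.2,0,0,0],[0,0,0,0.1,0,0,0]]'; python3 -m handwheel '[[-1,0,0,0,0,0,0],[-1,0,0,0,0,0,0],[-1,0,0,0,0,0,0],[-1,0,0,0,0,0,0]]'
```

```text
clock: 3.45
tool_pos: [0.4686, 0.1964, 0.1998]
orientation: [-180.0, 0.0, -90.0]
force: [1.0, 0.1, -0.1]
opening: 0.0434
gripper_force: 0.0
clock: 3.95
tool_pos: [0.4686, 0.1964, 0.2]
orientation: [-180.0, 0.0, -90.0]
force: [-0.7, 0.3, 3.3]
opening: 0.0267
gripper_force: 30.0
```

```bash
python3 -m handwheel '[[-1,0,0,-0.4,0,0,0],[-1,0,0,-1,0,0,0],[-1,0,0,-1,0,0,0],[-1,1,0.2,-1,0,0,0],[-1,1,0.2,0,0,0,0]]'; python3 -m handwheel '[[-1,1,0.2,0,0,0,0],[-1,1,0.2,0,0,0,0],[-1,1,0,0,0,0,0],[-1,0.77,0,0,0,0,0],[-1,0,0,0,0,0,0]]'
python3 - <<'E'
from plant import *
from h import *
o=get_obs();print(o['tool_pos'],o['orientation'],o['force'],o['moment'])
for n in("scene","top"):
    s=snapshot(n);pickle.dump(s,open(n+'.pkl','wb'))
    x,y=((250,180) if n=='scene' else (205,220)); w=75 if n=='scene' else 58; im=s['color'][y:y+90,x:x+w,::-1]
    cv2.imwrite(f'/tmp/{n}.png',cv2.resize(im,None,fx=6,fy=6,interpolation=cv2.INTER_CUBIC))
cv2.imwrite('pics/d2.png',np.hstack([cv2.imread('/tmp/scene.png'),cv2.imread('/tmp/top.png')]))
E
```

```text
clock: 4.58
tool_pos: [0.4587, 0.146, 0.2869]
orientation: [-179.8, 0.1, -90.0]
force: [0.5, 0.1, -0.2]
opening: 0.0264
gripper_force: 30.0
clock: 5.2
tool_pos: [0.4477, 0.0502, 0.2839]
orientation: [179.9, -0.0, -90.2]
force: [0.7, -0.2, -0.3]
opening: 0.0266
gripper_force: 30.0
[0.447735   0.0501911  0.28391476] [ 1.79903979e+02 -4.46651484e-02 -9.01540745e+01] [ 0.74799382 -0.18753904 -0.31452199] [ 0.12934333 -0.0197301  -0.00980099]
```

View pics/d2.png

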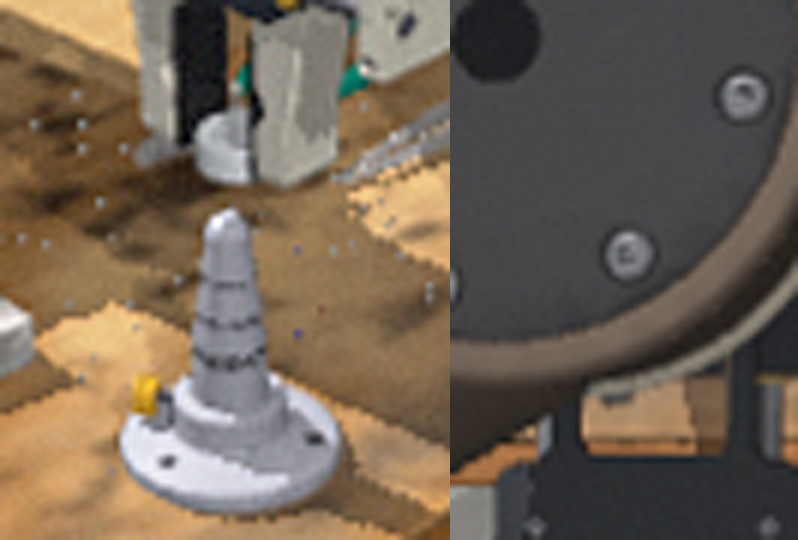

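The scene crop shows the gripped band with its left edge at crop x≈195 and its underside at y≈186. The spindle axis is at x≈226 at the tip, 230 at mid-height and 231 at the foot. I'll fit both with the same calibration.

Run:
```python
from h import *
s=pickle.load(open('scene.pkl','rb'))
p=lambda x,y,z:((proj(s,[x,y,z])-[250,180]+.417)*6)
def circ(x,y,z,r):
    P=np.array([p(x+r*np.cos(a),y+r*np.sin(a),z) for a in np.linspace(0,6.28,100)]);return P.min(0).round(1),P.max(0).round(1)
x,y=.4477,.0502
for z in(.102,.104,.106): print('band bottom/top',z,circ(x,y,z,.014),circ(x,y,z+.01,.014))
for sx,sy in((.4484,.052),):
    for z in(.0,.01):print('foot',z,circ(sx,sy,z,.034))
    for z,r in((.031,.0115),(.049,.010),(.061,.0085),(.0725,.007)):print(z,circ(sx,sy,z,r))
    print('tip',p(sx,sy,.082))
a=p(.4484,.052,.06);print('d/dx per mm',p(.4494,.052,.06)-a,'d/dy',p(.4484,.053,.06)-a,'dz',p(.4484,.052,.061)-a)
# silhouette edges of spindle at rows
g=cv2.resize(cv2.cvtColor(s['color'][180:270,250:325],cv2.COLOR_RGB2GRAY),None,fx=6,fy=6,interpolation=cv2.INTER_CUBIC).astype(int)
for r in(250,310,345,380,440,460):
    d=np.diff(cv2.GaussianBlur(g.astype(np.float32),(0,0),3)[r]);L,Rr=(175,225),(235,290)
    if r>400:L,Rr=(100,170),(300,360)
    print(r,L[0]+abs(d[L[0]:L[1]]).argmax(),Rr[0]+abs(d[Rr[0]:Rr[1]]).argmax())
```

```text
band bottom/top 0.102 (array([191.6, 142.8]), array([286. , 187.4])) (array([191. , 113.3]), array([285.8, 157.3]))
band bottom/top 0.104 (array([191.5, 136.9]), array([286. , 181.4])) (array([190.9, 107.3]), array([285.8, 151.2]))
band bottom/top 0.106 (array([191.3, 131. ]), array([285.9, 175.4])) (array([190.7, 101.3]), array([285.8, 145.1]))
foot 0.0 (array([127.7, 396.3]), array([346.2, 517.3]))
foot 0.01 (array([126.8, 369.8]), array([346.4, 489.7]))
0.031 (array([198.2, 350.6]), array([273.2, 390.3]))
0.049 (array([202.1, 303. ]), array([267.9, 336.9]))
0.061 (array([206.4, 271.6]), array([262.7, 300.1]))
0.0725 (array([210.8, 241.2]), array([257.4, 264.3]))
tip [233.71432555 225.11165521]
d/dx per mm [-2.40053507 -1.12668913] d/dy [-2.27240814  1.24140932] dz [-0.03957987 -2.85585227]
250 203 243
310 186 257
345 191 256
380 178 268
440 120 323
460 160 354
```

Run:
```python
from h import *
s=pickle.load(open('scene.pkl','rb'))
p=lambda x,y,z:((proj(s,[x,y,z])-[250,180]+.417)*6).round(1)
x,y=.4477,.0502
for dx in(-.0135,-.0295,.0135,.0295):print(dx,[p(x+dx,y+dy,.2839-.178) for dy in(-.0095,.0095)])
im=cv2.resize(s['color'][180:215,262:315,::-1],None,fx=14,fy=14,interpolation=cv2.INTER_CUBIC);cv2.imwrite('pics/d3.png',im)
```

```text
-0.0135 [array([294. , 156.4]), array([250. , 179.1])]
-0.0295 [array([334.4, 173.7]), array([290.4, 196.9])]
0.0135 [array([227.6, 128.1]), array([183.6, 150.1])]
0.0295 [array([189.4, 111.8]), array([145.4, 133.3])]
```

View pics/d3.png

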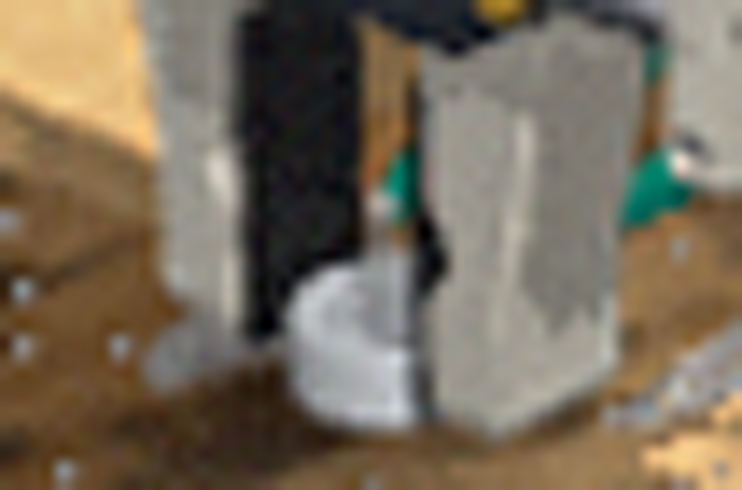

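The fingers project with a bias of only about −1.5 px. The band sits about 2 mm toward −y in the grip, and the band centre is about 16 crop px right of the spindle axis. Correction: +1.3 mm in x and +5.4 mm in y, then a gentle descent by feel.

```bash
python3 -m handwheel '[[-1,-0.216,-0.05,0.3,0,0,0],[-1,0,0,0.2,0,0,0],[-1,0,0,0,0,0,0]]'
python3 - <<'E'
from plant import *
from h import *
o=get_obs();print(o['tool_pos'],o['orientation'],o['force'],o['moment'])
s=snapshot('scene');pickle.dump(s,open('scene.pkl','wb'))
cv2.imwrite('pics/d4.png',cv2.resize(s['color'][185:235,262:315,::-1],None,fx=12,fy=12,interpolation=cv2.INTER_CUBIC))
E
```

```text
clock: 5.68
tool_pos: [0.4495, 0.0577, 0.2714]
orientation: [179.9, -0.0, -90.0]
force: [0.2, 0.0, -0.7]
opening: 0.0263
gripper_force: 30.0
[0.44947769 0.05770658 0.2714044 ] [ 1.79918108e+02 -4.42622906e-02 -8.99733961e+01] [ 0.24690148  0.03276924 -0.71273357] [ 0.00900584 -0.04363518  0.00990647]
```

View pics/d4.png

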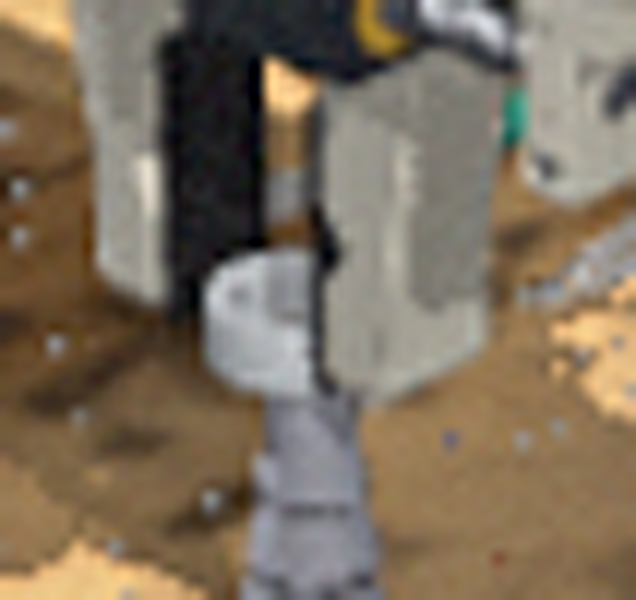

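The band centre is at about x=298 (12×) and the spindle axis about 311, so the band is ~2.4 mm too far toward +y. I'll correct that and start the slow descent.

```bash
python3 -m handwheel '[[-1,0.09,0.01,0,0,0,0],[-1,0,0,0.08,0,0,0],[-1,0,0,0.08,0,0,0]]'; python3 -m handwheel '[[-1,0,0,0.08,0,0,0],[-1,0,0,0.08,0,0,0]]';python3 -m handwheel '[[-1,0,0,0.08,0,0,0]]'
```

```text
clock: 6.1
tool_pos: [0.4495, 0.0551, 0.2682]
orientation: [-180.0, 0.0, -90.0]
force: [0.5, -0.1, -0.2]
opening: 0.0266
gripper_force: 30.0
clock: 6.35
tool_pos: [0.4495, 0.0551, 0.264]
orientation: [180.0, -0.0, -90.0]
force: [0.5, -0.7, -0.3]
opening: 0.0267
gripper_force: 30.0
clock: 6.48
tool_pos: [0.4495, 0.0551, 0.262]
orientation: [180.0, -0.0, -90.0]
force: [-1.1, 0.4, -1.1]
opening: 0.0268
gripper_force: 30.0
```

```bash
python3 -m handwheel '[[-1,0,0,0.08,0,0,0]]';python3 -m handwheel '[[-1,0,0,0.06,0,0,0]]'
```

```text
clock: 6.6
tool_pos: [0.4495, 0.0552, 0.26]
orientation: [180.0, -0.0, -90.0]
force: [-0.9, 0.9, -0.1]
opening: 0.0267
gripper_force: 30.0
clock: 6.72
tool_pos: [0.4495, 0.0551, 0.2585]
orientation: [180.0, -0.0, -90.0]
force: [0.1, 0.0, -1.1]
opening: 0.0266
gripper_force: 30.0
```

```bash
python3 -m handwheel '[[-1,0,0,0.06,0,0,0]]'
```

```text
clock: 6.85
tool_pos: [0.4495, 0.0552, 0.2571]
orientation: [180.0, -0.0, -90.0]
force: [0.3, -0.0, 0.6]
opening: 0.0266
gripper_force: 30.0
```

```bash
python3 -m handwheel '[[-1,0,0,0.06,0,0,0]]'
```

```text
clock: 6.98
tool_pos: [0.4495, 0.0552, 0.2556]
orientation: [-180.0, 0.0, -90.0]
force: [-0.0, -1.1, -0.2]
opening: 0.0266
gripper_force: 30.0
```

```bash
python3 -m handwheel '[[-1,0,0,0.05,0,0,0]]'
```

```text
clock: 7.1
tool_pos: [0.4495, 0.0551, 0.2543]
orientation: [-180.0, -0.0, -90.0]
force: [0.8, 0.2, -0.3]
opening: 0.0264
gripper_force: 30.0
```

```bash
python3 -m handwheel '[[-1,0,0,0.05,0,0,0]]'
```

```text
clock: 7.22
tool_pos: [0.4495, 0.0551, 0.2531]
orientation: [-180.0, 0.0, -90.0]
force: [0.2, -0.3, -0.1]
opening: 0.0269
gripper_force: 30.0
```

```bash
python3 -m handwheel '[[-1,0,0,0.05,0,0,0]]'
```

```text
clock: 7.35
tool_pos: [0.4495, 0.0551, 0.2518]
orientation: [180.0, -0.0, -90.0]
force: [-0.1, -0.2, -0.1]
opening: 0.0267
gripper_force: 30.0
```

```bash
cat > g.py <<'E'
# stop the chain when a contact is felt
import sys,numpy as np
from plant import *
o=get_obs();f=o['force'];print(o['tool_pos'].round(4),f.round(1),o['moment'].round(2))
sys.exit(int(f[2]>2 or np.hypot(f[0],f[1])>2.5))
E
w="python3 -m handwheel"; g="python3 g.py"
$w '[[-1,0,0,0.05,0,0,0]]'>/dev/null; $g && $w '[[-1,0,0,0.05,0,0,0]]'>/dev/null && $g && $w '[[-1,0,0,0.05,0,0,0]]'>/dev/null && $g && $w '[[-1,0,0,0.05,0,0,0]]'>/dev/null && $g
```

```text
[0.4495 0.0551 0.2506] [ 0.1  0.3 -0.3] [ 0.08 -0.05 -0.03]
[0.4494 0.0551 0.2493] [0.5 0.3 0.6] [ 0.04 -0.1  -0.04]
[0.4495 0.0551 0.2481] [-0.1 -0.5 -0.3] [-0.18 -0.12  0.05]
[0.4495 0.0551 0.2469] [ 1.1 -1.8  0.4] [-0.44 -0.22  0.  ]
```

```bash
w="python3 -m handwheel"; g="python3 g.py"
$w '[[-1,0.03,-0.01,0,0,0,0]]'>/dev/null; $g && $w '[[-1,0,0,0.04,0,0,0]]'>/dev/null && $g && $w '[[-1,0,0,0.04,0,0,0]]'>/dev/null && $g
```

```text
[0.4497 0.0544 0.2468] [ 0.5  0.8 -0.1] [ 0.04 -0.05  0.05]
[0.4497 0.0544 0.2459] [-0.  -0.  -0.9] [ 0.07 -0.07  0.05]
[0.4497 0.0544 0.2448] [-0.7 -0.7  0. ] [ 0.01 -0.05  0.03]
```

```bash
w="python3 -m handwheel"; g="python3 g.py"
$w '[[-1,0,0,0.05,0,0,0]]'>/dev/null; $g && $w '[[-1,0,0,0.05,0,0,0]]'>/dev/null && $g && $w '[[-1,0,0,0.05,0,0,0]]'>/dev/null && $g && $w '[[-1,0,0,0.05,0,0,0]]'>/dev/null && $g && $w '[[-1,0,0,0.05,0,0,0]]'>/dev/null && $g && $w '[[-1,0,0,0.05,0,0,0]]'>/dev/null && $g
```

```text
[0.4497 0.0544 0.2436] [-0.8 -0.3 -0.2] [ 0.09 -0.03 -0.01]
[0.4497 0.0544 0.2423] [ 0.3 -0.6  0.1] [ 0.07 -0.02  0.01]
[0.4497 0.0544 0.241 ] [-0.6  0.1 -0.3] [ 0.06 -0.02 -0.04]
[0.4497 0.0544 0.2398] [ 0.9 -0.2 -0.5] [-0.05 -0.12 -0.01]
[0.4498 0.0544 0.2387] [-0.4 -1.3  1.6] [-0.31 -0.04  0.02]
[0.4499 0.0544 0.2378] [-4.  -0.4 13.1] [-0.32  1.28  0.04]
```

```bash
w="python3 -m handwheel"; g="python3 g.py"
$w '[[-1,0.004,0.016,-0.05,0,0,0]]'>/dev/null; $g ; $w '[[-1,0,0,0.02,0,0,0]]'>/dev/null; $g && $w '[[-1,0,0,0.015,0,0,0]]'>/dev/null && $g && $w '[[-1,0,0,0.015,0,0,0]]'>/dev/null && $g&& $w '[[-1,0,0,0.015,0,0,0]]'>/dev/null && $g
```

```text
[0.4496 0.0543 0.2387] [ 2.8 -2.1 -1.1] [-0.49 -0.96  0.01]
[0.4496 0.0544 0.2384] [ 0.7 -1.3  3.9] [-0.42 -0.46  0.03]
```

```bash
w="python3 -m handwheel"; g="python3 g.py"
$w '[[-1,0.014,-0.005,-0.02,0,0,0]]'>/dev/null; $g ; $w '[[-1,0,0,0.015,0,0,0]]'>/dev/null; $g && $w '[[-1,0,0,0.015,0,0,0]]'>/dev/null && $g && $w '[[-1,0,0,0.015,0,0,0]]'>/dev/null && $g&& $w '[[-1,0,0,0.015,0,0,0]]'>/dev/null && $g
```

```text
[0.4496 0.0541 0.2387] [ 2.8 -0.1 -1.7] [ 0.11 -0.68  0.01]
[0.4496 0.0541 0.2384] [ 0.8 -0.   3.6] [ 0.03 -0.4   0.01]
```

```bash
w="python3 -m handwheel"; g="python3 g.py"
$w '[[-1,0,-0.007,-0.016,0,0,0]]'>/dev/null; $g ; $w '[[-1,0,0,0.016,0,0,0]]'>/dev/null; $g ; $w '[[-1,0,0,0,0,0,0]]'>/dev/null; $g; $w '[[-1,0,0,0.008,0,0,0]]'>/dev/null; $g
```

```text
[0.4497 0.0541 0.2387] [ 1.4  0.2 -1.5] [ 0.18 -0.79  0.03]
[0.4497 0.0541 0.2384] [1.1 0.1 4.1] [ 0.15 -0.37 -0.02]
[0.4497 0.0541 0.2384] [0.8 0.1 3.2] [ 0.25 -0.47  0.05]
[0.4497 0.054  0.2383] [0.6 0.  4.9] [ 0.28 -0.22 -0.04]
```

```bash
w="python3 -m handwheel"; g="python3 g.py"
$w '[[-1,0,0,0.005,0,0,0],[-1,0,0,0,0,0,0]]'>/dev/null; $g ; $w '[[-1,0,0,0,0,0,0]]'>/dev/null; $g
python3 - <<'E'
from plant import *
from h import *
s=snapshot('scene');pickle.dump(s,open('scene.pkl','wb'))
cv2.imwrite('pics/d5.png',cv2.resize(s['color'][195:260,255:320,::-1],None,fx=9,fy=9,interpolation=cv2.INTER_CUBIC))
E
```

```text
[0.4497 0.054  0.2382] [1.  0.9 5.6] [ 0.28 -0.23 -0.01]
[0.4497 0.054  0.2382] [0.4 0.1 5.3] [ 0.28 -0.23 -0.06]
```

View pics/d5.png

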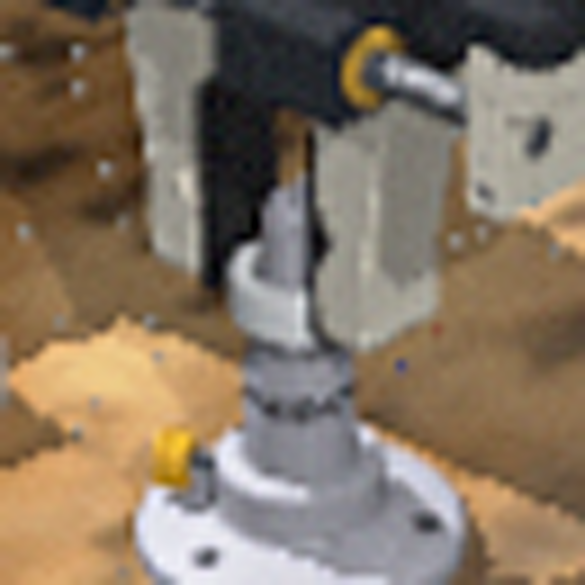

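The band sits level just above the two-line group: its underside is at crop y≈345 and the lines at about 350, with the three-line group clear at 400. It carries a steady 5.3 N with two-sided contact, so this is the two-line stop and peg_2. Lifting it off now.

```bash
w="python3 -m handwheel"; g="python3 g.py"
$w '[[-1,0,0,-0.04,0,0,0],[-1,0,0,-0.06,0,0,0]]' >/dev/null; $g; $w '[[-1,0,0,-0.1,0,0,0],[-1,0,0,-0.2,0,0,0]]'; $w '[[-1,0,0,-0.3,0,0,0],[-1,0,0,-0.5,0,0,0],[-1,0,0,-0.6,0,0,0]]'
```

```text
[0.4495 0.0539 0.2403] [0.9 1.  0.1] [ 0.36 -0.59  0.  ]
clock: 10.9
tool_pos: [0.4493, 0.0538, 0.2479]
orientation: [179.9, -0.0, -90.0]
force: [-0.6, -0.2, 0.3]
opening: 0.027
gripper_force: 30.0
clock: 11.28
tool_pos: [0.4494, 0.0538, 0.2839]
orientation: [180.0, -0.0, -90.0]
force: [0.2, 0.0, -0.5]
opening: 0.0269
gripper_force: 30.0
```

```bash
w="python3 -m handwheel"
$w '[[-1,0.6,0.1,0,0,0,0],[-1,1,0.1,0,0,0,0],[-1,1,0.1,0,0,0,0],[-1,1,0.1,0,0,0,0],[-1,1,0.1,0,0,0,0]]' >/dev/null; $w '[[-1,1,0.075,0,0,0,0],[-1,1,0,0,0,0,0],[-1,1,0,0,0,0,0],[-1,1,0,0,0,0,0],[-1,0.6,0,0,0,0,0]]'; $w '[[-1,0.3,0,0.6,0,0,0],[-1,0,0,0.6,0,0,0],[-1,0,0,0.6,0,0,0],[-1,0,0,0,0,0,0]]'
python3 - <<'E'
from plant import *
from h import *
s=snapshot('scene');pickle.dump(s,open('scene.pkl','wb'))
cv2.imwrite('pics/d6.png',cv2.resize(s['color'][165:230,330:410,::-1],None,fx=9,fy=9,interpolation=cv2.INTER_CUBIC))
E
```

```text
clock: 12.52
tool_pos: [0.4344, -0.1775, 0.2827]
orientation: [180.0, 0.0, -90.1]
force: [-0.5, 0.3, 0.1]
opening: 0.0265
gripper_force: 30.0
clock: 13.02
tool_pos: [0.4344, -0.1837, 0.237]
orientation: [179.8, 0.0, -90.0]
force: [-0.6, -0.0, -0.3]
opening: 0.0267
gripper_force: 30.0
```

View pics/d6.png

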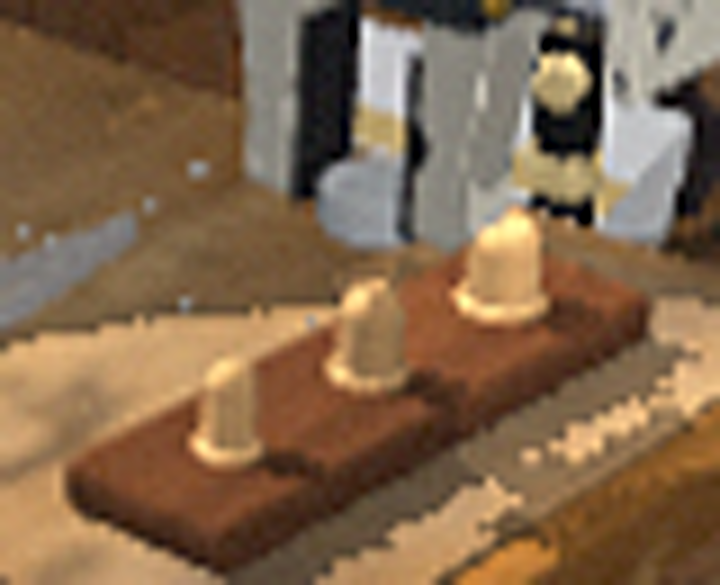

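The view shows the band with its left edge at crop x≈318 and its bottom at y≈246, above and behind peg_2 (body 340–405, axis ≈371, top y≈278). I'll check this with the projection.

Run:
```python
from h import *
s=pickle.load(open('scene.pkl','rb'))
p=lambda x,y,z:((proj(s,[x,y,z])-[330,165]+.44)*9)
def circ(x,y,z,r):
    P=np.array([p(x+r*np.cos(a),y+r*np.sin(a),z) for a in np.linspace(0,6.28,100)]);return P.min(0).round(1),P.max(0).round(1)
print('band',circ(.4344,-.1837-.0011,.055,.014),circ(.4344,-.1837-.0011,.065,.014))
for n,x,y,r in(('p1',.4363,-.1335,.006),('p2',.4342,-.1848,.0075),('p3',.4322,-.2365,.009)):
    print(n,circ(x,y,.014,r),circ(x,y,.03,r),p(x,y,.036))
a=p(.434,-.185,.05);print(p(.435,-.185,.05)-a,p(.434,-.184,.05)-a,p(.434,-.185,.051)-a)
```

```text
band (array([315. , 198.2]), array([436.5, 251.5])) (array([317.3, 159.8]), array([439.3, 212.5]))
p1 (array([201.2, 443. ]), array([253.8, 468.4])) (array([204.3, 381.9]), array([257.2, 406.9])) [231.90517177 371.13659729]
p2 (array([334. , 365.5]), array([398. , 395.4])) (array([337.8, 305.7]), array([402.2, 335.1])) [371.51504194 297.56133433]
p3 (array([460. , 291.7]), array([534.8, 325.6])) (array([464.4, 233.2]), array([539.7, 266.5])) [503.80720358 227.44272984]
[-3.5273543  -1.28171968] [-2.51147414  1.42398889] [ 0.25460792 -3.84267463]
```

```bash
w="python3 -m handwheel"; g="python3 g.py"
$w '[[-1,0,-0.02,0.2,0,0,0],[-1,0,0,0.2,0,0,0]]'>/dev/null; $g && $w '[[-1,0,0,0.1,0,0,0]]'>/dev/null && $g && $w '[[-1,0,0,0.1,0,0,0]]'>/dev/null && $g && $w '[[-1,0,0,0.1,0,0,0]]'>/dev/null && $g&& $w '[[-1,0,0,0.1,0,0,0]]'>/dev/null && $g && $w '[[-1,0,0,0.1,0,0,0]]'>/dev/null && $g && $w '[[-1,0,0,0.1,0,0,0]]'>/dev/null && $g && $w '[[-1,0,0,0.1,0,0,0]]'>/dev/null && $g
```

```text
[ 0.4359 -0.1835  0.2282] [ 0.3 -0.5 -0.3] [ 0.05 -0.01  0.  ]
[ 0.4356 -0.1835  0.2253] [ 0.1  0.1 -0.6] [ 0.01 -0.03 -0.  ]
[ 0.4357 -0.1835  0.2229] [-0.1 -0.6  0. ] [ 0.09  0.01 -0.02]
[ 0.4357 -0.1835  0.2203] [ 0.1 -0.  -0.8] [ 0.06 -0.01  0.01]
[ 0.4357 -0.1835  0.2178] [-0.1  0.7 -0.8] [ 0.06 -0.08  0.03]
[ 0.4357 -0.1836  0.2153] [-0.2 -0.8 -0.8] [ 0.1  -0.11  0.01]
[ 0.4357 -0.1836  0.2129] [-0.3 -2.1  2.6] [-0.58  0.05  0.03]
```

```bash
w="python3 -m handwheel"; g="python3 g.py"
$w '[[-1,0.045,0,-0.05,0,0,0]]'>/dev/null; $g && $w '[[-1,0,0,0.06,0,0,0]]'>/dev/null && $g && $w '[[-1,0,0,0.06,0,0,0]]'>/dev/null && $g && $w '[[-1,0,0,0.06,0,0,0]]'>/dev/null && $g&& $w '[[-1,0,0,0.06,0,0,0]]'>/dev/null && $g && $w '[[-1,0,0,0.06,0,0,0]]'>/dev/null && $g && $w '[[-1,0,0,0.06,0,0,0]]'>/dev/null && $g && $w '[[-1,0,0,0.06,0,0,0]]'>/dev/null && $g
```

```text
[ 0.4356 -0.1847  0.214 ] [0.3 0.6 0. ] [ 0.1  -0.03 -0.01]
[ 0.4357 -0.1847  0.2128] [-0.8  0.3 -0.9] [ 0.12 -0.04 -0.  ]
[ 0.4357 -0.1847  0.2112] [-0.6 -1.3  0.7] [-0.46  0.05  0.01]
[ 0.4357 -0.1848  0.2097] [-0.7 -2.2  1.1] [-0.68  0.07  0.  ]
[ 0.4357 -0.1848  0.2082] [ 0.4 -1.9  0.7] [-0.83  0.03 -0.03]
[ 0.4357 -0.1848  0.2067] [-0.7 -4.4  2.3] [-1.1   0.12  0.02]
```

```bash
w="python3 -m handwheel"; g="python3 g.py"
$w '[[-1,0.05,0,0,0,0,0]]'>/dev/null; $g && $w '[[-1,0,0,0.06,0,0,0]]'>/dev/null && $g && $w '[[-1,0,0,0.06,0,0,0]]'>/dev/null && $g && $w '[[-1,0,0,0.06,0,0,0]]'>/dev/null && $g&& $w '[[-1,0,0,0.06,0,0,0]]'>/dev/null && $g && $w '[[-1,0,0,0.06,0,0,0]]'>/dev/null && $g && $w '[[-1,0,0,0.06,0,0,0]]'>/dev/null && $g && $w '[[-1,0,0,0.04,0,0,0]]'>/dev/null && $g
```

```text
[ 0.4356 -0.1858  0.2065] [ 0.6 -0.3  0. ] [ 0.09 -0.05  0.03]
[ 0.4357 -0.1859  0.2051] [ 0.7  0.1 -0. ] [ 0.03 -0.08 -0.04]
[ 0.4357 -0.1859  0.2036] [-0.7 -0.4 -0.3] [ 0.05  0.02 -0.04]
[ 0.4357 -0.1859  0.2021] [ 0.4  0.2 -0.4] [ 0.06 -0.02 -0.  ]
[ 0.4356 -0.1859  0.2006] [-0.4  0.5 -0.5] [ 0.11 -0.08  0.05]
[ 0.4357 -0.1859  0.1991] [ 0.1  0.1 -0. ] [ 0.05 -0.05 -0.01]
[ 0.4357 -0.1859  0.1976] [-0.1 -0.1 -0.3] [ 0.07 -0.09 -0.  ]
[ 0.4356 -0.1859  0.1966] [-0.  -0.4 -1. ] [ 0.07 -0.01  0.05]
```

```bash
w="python3 -m handwheel"; g="python3 g.py"
$w '[[-1,0,0,0.03,0,0,0]]'>/dev/null; $g && $w '[[-1,0,0,0.03,0,0,0]]'>/dev/null && $g && $w '[[-1,0,0,0.03,0,0,0]]'>/dev/null && $g && $w '[[-1,0,0,0.03,0,0,0]]'>/dev/null && $g && $w '[[-1,0,0,0.03,0,0,0]]'>/dev/null && $g
```

```text
[ 0.4357 -0.1859  0.196 ] [-1.5  1.   7.3] [ 0.53  0.69 -0.03]
```

Contact came at the expected height, with the underside at about 14 mm. Releasing and lifting clear.

```bash
w="python3 -m handwheel"
$w '[[-1,0,0,-0.01,0,0,0],[-0.1,0,0,0,0,0,0],[-0.1,0,0,0,0,0,0],[-0.1,0,0,0,0,0,0]]'; $w '[[-0.1,0,0,-0.2,0,0,0],[-0.1,0,0,-0.6,0,0,0],[-0.1,0,0,-1,0,0,0],[-0.1,0,0,-1,0,0,0],[-0.1,0,0,-1,0,0,0]]'; $w '[[-0.1,0,0,-1,0,0,0],[-0.1,-0.8,0,-0.5,0,0,0],[-0.1,-0.8,0,0,0,0,0],[-0.1,-0.8,0,0,0,0,0],[-0.1,0,0,0,0,0,0]]'
python3 - <<'E'
from plant import *
from h import *
s=snapshot('scene');t=snapshot('top')
cv2.imwrite('pics/e.png',np.hstack([cv2.resize(s['color'][175:245,270:410,::-1],(800,400),interpolation=cv2.INTER_CUBIC)[:, 380:],cv2.resize(t['color'][240:285,320:415,::-1],(380,180),interpolation=cv2.INTER_CUBIC).repeat(1,0) if 0 else cv2.resize(t['color'][230:300,320:390+26,::-1],(380,400),interpolation=cv2.INTER_CUBIC)]))
E
```

```text
clock: 16.45
tool_pos: [0.4357, -0.1859, 0.1962]
orientation: [-180.0, 0.0, -90.0]
force: [1.4, -0.6, 0.3]
opening: 0.0389
gripper_force: 0.0
clock: 17.08
tool_pos: [0.4355, -0.1859, 0.2924]
orientation: [-180.0, -0.0, -90.0]
force: [1.3, 0.3, -0.1]
opening: 0.0396
gripper_force: 0.0
clock: 17.7
tool_pos: [0.4356, -0.1252, 0.3292]
orientation: [-180.0, 0.0, -89.9]
force: [0.4, -0.4, 0.3]
opening: 0.0393
gripper_force: 0.0
```

View pics/e.png

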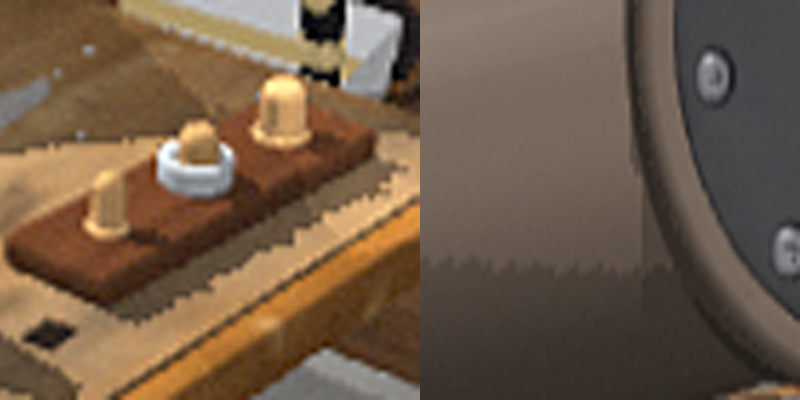

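The band lies flat over the middle peg at crop (197,168), and the gripper is well clear. Handing in.

```bash
python3 -c "
from plant import *
print(close_job())"
```

```text
the job is handed in; nothing more can be done
None
```

The band stopped for good on the two-line step (18.5 mm bore), and I put it down flat over the middle peg and handed the job in at about 18 s; the hand-in gave no verdict. The first contact on the taper peaked at 13 N, above the 3–8 N seating range but below the 20 N limit, and I then seated it at about 5 N.

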